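Open the paddle-latched door of the counter-top beer cooler

ROBOT

A 6-joint arm with a two-finger parallel gripper is mounted at the origin on the work surface. World frame = base frame: x ahead of the robot, y to its left, z up, the work surface at z = 0. Lengths are in mm, angles in rad, forces in N, time in s.
With the tool pointing down it reaches from about 275 to 750 mm from the base axis. Payload 10.2 kg.
Tool frame: the origin (TCP) lies between the finger pads; the fingertips stand 11 mm ahead of it and the grasp point (between the pads) lies 8 mm behind it; z points along the fingers, y is the line along which they close (so a half turn about z gives the same grasp; the last joint's range is limited). The gripper opens to 85 mm and grips with 20 to 120 N. Pads are 22 mm wide; open, the fingers measure 114 mm over their backs; the gripper's body (76 mm by 85 mm) begins 54 mm behind the grasp point. The pads swing forward as they close: fully open they stand 13 mm farther back than shut.
Start: joints at [1.098, 0.313, 1.498, -0, 1.331, -0.223], TCP at [129.798, 508.708, 242.294] pointing down, gripper open.
Joint ranges: [-2.94, 2.94], [-0.97, 2.17], [0.19, 2.56], [-1.23, 4.37], [0.02, 3.11], [-2.88, 2.88]. Speed limits (rad/s): [2.39, 2.39, 3.01, 3.14, 3.14, 3.14].

INTERFACE

Orientations are given as a unit quaternion [w, x, y, z].
In Python, from rig import sense, eyes, finish_job gives the robot as it stands.
- The arm moves only by the shell command python3 -m jog 'ROWS' [FORCE]. ROWS is JSON, a list of rows, each a list of 7 numbers: the shift along the tool's x, y, z in m, then the turn, a rotation vector about the tool's x, y, z in rad, then the finger opening in m, from 0 to 0.0854. In form: [[dx, dy, dz, rx, ry, rz, gripper], ...]. A call has 1 to 5 rows; each row shifts and turns the commanded pose from where the row before left it, along the tool's axes as they then stand; what a row does not reach is not made up. A row lasts 1/10 s, in which the tool goes at most 50 mm and 8.59 degrees, less where a joint would pass 70% of its speed; a pose out of reach is approached as far as the arm can. A call is refused whole if a number of a shift passes 0.05 or a number of a turn 0.15, either way. A call with a gripper value outside its range is refused whole. The fingers move at their own pace and stop on an object; FORCE is the grip in N (left out, the last holds). Time passes only in rows, so rows that do not move let the fingers close. It gives the time, the measured TCP pose, the force, the opening and the grip force at its end, in the units of the state.
- sense(): the state, without advancing time (a new reading comes with each control period).
- eyes.capture(name): name is "scene" or "side" or "wrist"; returns the picture (420x560x3 uint8, red, green, blue); there is no depth.
- eyes.calibration(name): a dict with "fx", "fy", "cx", "cy" (pixels), "cam_to_world" (4x4, takes a point from camera to world coordinates); the wrist camera has in their place "mount" (4x4, takes a point from camera to tool coordinates, whose origin is the TCP and whose axes are the flange's). Camera axes: x right, y down, z forward; pixel columns grow to the right and rows downward; lengths in mm; the calibration is good to about 2 mm. A picture is of the moment at which its call begins: read the wrist's pose just before it. calibration takes no time and is no camera call.
- finish_job(): hands the job in; it is judged then, once.
The state is a dict: "time_s": time; "joints": joint angles; "dq": joint speeds; "tau": joint torques, N m; "eef_pos": TCP position; "ee_rot": TCP orientation; "force": force on the tool from outside, world axes, zero at the start; "wrist_torque": the same for the moment, N m; "grip_width": opening from 0.0 (shut) to 1.0 (fully open); "grip_force": force on a finger pad.
Only numpy, scipy, OpenCV 4.12 (cv2) and the standard library are available. Lean on these libraries where they do the work, as an engineer would, in place of code of your own. Each camera call takes 0.05 s, during which the arm holds its last target. There are 200 camera calls.

TASK

Open the little steel cooler: gently lift the black latch paddle on its door until you feel it come firmly to its stop, keep it up while you start the door swinging, and swing the door smoothly open to about 60 degrees or more. Then let go and leave it standing open. Never force the latch, neither by lifting hard against the stop nor by pulling on a door that still holds, and leave the cups, bottles and other things where they stand.

Things in the scene. Friction and masses are not known exactly. Their poses are not given: they have to be found in the camera images.
- cabinet: stainless counter-top cooler cabinet, 220 mm deep (its x), 220 mm wide (its y), 210 mm high, fixed; origin at the centre of its underside, z up. Its upright door covers the whole front face, which looks along the cabinet's -x; the door's outer face is 125 mm in front of the origin. A tumbler and a squat jar stand on its top, 60 mm behind the centre
- door (a joint): door angle in rad, 0 shut, growing as it opens (counter-clockwise seen from above, about the upright hinge on the door's -y edge), stop at 1.7. Door 220 mm wide, 15 mm thick. Stiff hinge: it stays where it is left and needs 1.5 to 3 N at the latch to swing
- door_hinge (a point): point on the upright hinge line, at the height of the paddle's pivot
- latch_pivot (a point): centre of the paddle's level pivot pin, on the door's outer face, 165 mm from the hinge line, 165 mm above the table; moves with the door. The pawl hidden behind it is clear only in the last 0.05 rad (4 mm at the grip) or so before the paddle's stop. Keeping 5 to 8 N of lift on the stop as the door starts is right; 12 N of lift, or 10 N of pull on a held door, is too much
- paddle (a joint): paddle angle in rad, 0 at rest (level, straight out from the door), growing as its outer end is lifted. A light spring returns it: 0.9 N at the grip at rest, 1.8 N at 0.7 rad. With the door shut it meets a firm stop somewhere between about 0.28 and 0.88 rad: where cannot be seen and differs each time. Once the door has opened 0.2 rad the paddle may drop
- paddle_grip (a point): centre of the rolled grip at the outer end of the black paddle: a round bar 15 mm thick and 36 mm long (along the door's width), 85 mm out from latch_pivot. The blade behind it is 24 mm wide, 5 mm thick. It can be pinched by its two flat ends from above; nothing stands close to it. Site axes are the paddle's: -x points outward along it, y along the roll
- tumbler: metal tumbler, 72 mm wide, 100 mm high, loose on the cabinet's top; origin under its centre; leave alone
- bottle: squat amber jar, 60 mm wide, 120 mm high, loose on the cabinet's top; origin under its centre; leave alone
- coasters: round stack of cork coasters, 90 mm wide, 20 mm high, on the table beside the cabinet; leave alone
- mug: glass mug, 76 mm wide, 90 mm high, on the table; leave alone
- spanner: flat steel spanner 170 mm long on the table; leave alone
- cup: white cup, 72 mm wide, 110 mm high, on the table; leave alone
- can: drinks can, 66 mm wide, 115 mm high, on the table; leave alone

How it is judged (in metres and radians):
On the way, in this order (a step that is already met when the one before it is completed fails the run):
1. the paddle is lifted while the door is still shut (value of joint paddle above 0.15 rad and value of joint door below 0.06 rad), for 0.1 s.
2. the pawl is free and the door has swung clear of it (value of joint door above 0.3 rad), for 0.1 s.
At the end, for the whole second after the job is handed in: the door stands still, open by at least 0.95 rad (55 degrees), the paddle is let go and has sprung back to within 0.15 rad of level (value of joint door above 0.95 rad and velocity of joint door between -0.05 and 0.05 rad/s and value of joint paddle below 0.15 rad); the robot touches nothing.
It fails at once if the latch is forced: lifted hard against its stop, with more than 26 N there (about 12 N of lift at the grip) (contact force between paddle_c4 and strike_c1 above 26 N).
It fails at once if the door is dragged on while the pawl still holds it, with more than 12 N on the pawl (contact force between paddle_c3 and strike_c0 above 12 N).
It fails at once if the door is flung, faster than 2 rad/s (velocity of joint door above 2 rad/s or velocity of joint door below -2 rad/s).
It fails at once if a bystander is shifted more than 25 mm or tipped (distance of any of tumbler, bottle, coasters, mug, spanner, cup, can from where it was at the start of the episode above 0.025 m or angle between any of tumbler, bottle, coasters, mug, spanner, cup, can's own z axis and vertical above 0.3 rad).
It also fails if it takes over 70 s, if anything falls off the work surface, if the arm or the gripper's body presses on something with over 40 N, if the wrist force passes 120 N, or if a joint passes its speed limit or range.

## Working session

There is one attempt and no reset: what is moved stays moved. The work goes in short steps, Python scripts to look and compute and a shell command to move; the robot and the scene stay as the last step left them, time stands still between calls to the robot, and variables do not carry over. Pictures are saved under pics/ and viewed, at most 10 in all, crops included, and the job is handed in when it is done.

```bash
mkdir -p pics; python3 - <<'E'
from rig import sense, eyes
import cv2,numpy as np
for n in("scene","side"):
    im=eyes.capture(n); cv2.imwrite(f"pics/{n}0.png",im[:,:,::-1])
    c=eyes.calibration(n); print(n,c["fx"],c["cx"],c["cy"],np.round(c["cam_to_world"],3).tolist())
print(eyes.calibration("wrist"))
print(sense())
E
ls
```

```text
scene 397.0681525466931 278.81211307592935 207.0739923185756 [[0.969, 0.205, -0.135, 690.902], [0.245, -0.824, 0.51, -416.176], [-0.007, -0.528, -0.849, 876.804], [0.0, 0.0, 0.0, 1.0]]
side 407.9497457901747 273.19434204280685 206.28759303597792 [[0.792, -0.348, 0.502, 32.481], [-0.611, -0.456, 0.647, -646.34], [0.003, -0.819, -0.574, 730.775], [0.0, 0.0, 0.0, 1.0]]
{'fx': 337.20273922599534, 'fy': 337.20273922599534, 'cx': 280.2743374087159, 'cy': 207.88318491751673, 'mount': array([[ 4.69366032e-04, -9.50069288e-01, -3.12038665e-01,
         8.01797967e+01],
       [ 9.99999890e-01,  4.50680768e-04,  1.31996540e-04,
         1.26103420e+00],
       [ 1.52239666e-05, -3.12038692e-01,  9.50069394e-01,
        -1.30963631e+02],
       [ 0.00000000e+00,  0.00000000e+00,  0.00000000e+00,
         1.00000000e+00]])}
{'time_s': 0.1, 'joints': array([ 1.09757001e+00,  3.13357488e-01,  1.49832532e+00, -2.86281323e-05,
        1.33098190e+00, -2.23382783e-01]), 'dq': array([-0.00077787, -0.00317716, -0.00206518,  0.00021551,  0.0010362 ,
        0.00063962]), 'tau': array([ 3.75048083e-03, -4.12900686e+01, -2.60139227e+01, -1.46914517e-04,
        3.09416318e-03,  6.15113890e-05]), 'eef_pos': array([129.72246069, 508.51168966, 241.82447169]), 'ee_rot': array([-1.69881683e-04,  1.24593710e-01,  9.92207700e-01, -5.08587714e-04]), 'force': array([ 0.82236587,  0.03006055, -0.85557416]), 'wrist_torque': array([-0.01483884,  0.01423269,  0.00443921]), 'grip_force': 0.0, 'grip_width': 0.9971989192384828}
pics
```

View pics/scene0.png

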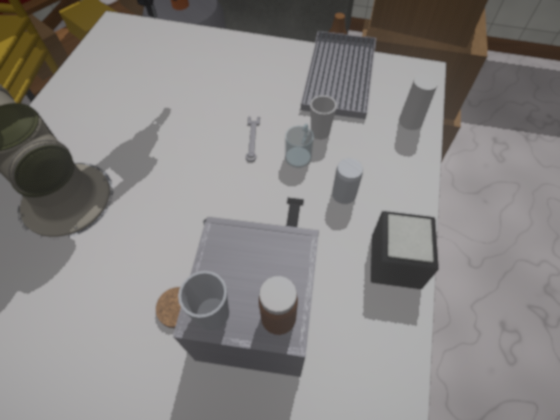

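View pics/side0.png

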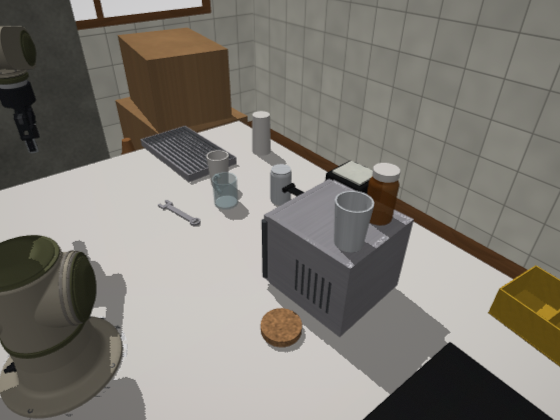

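The scene view shows the cabinet with its front towards world +y. The paddle grip is at about (295,201) in scene and (289,188) in side; the door hinge is on the left (scene), and the mug (300,147) and can (347,182) stand in front.

```bash
cat > h.py <<'E'
import numpy as np, cv2
from rig import sense, eyes
from scipy.spatial.transform import Rotation as R
def cam(n):
    c=eyes.calibration(n)
    if n=="wrist":
        s=sense(); T=np.eye(4); q=s["ee_rot"]; T[:3,:3]=R.from_quat([q[1],q[2],q[3],q[0]]).as_matrix(); T[:3,3]=s["eef_pos"]
        return c,T@c["mount"]
    return c,np.array(c["cam_to_world"])
def ray(C,u,v):
    c,T=C; d=T[:3,:3]@np.array([(u-c["cx"])/c["fx"],(v-c["cy"])/c["fy"],1]); return T[:3,3],d
def onz(C,u,v,z):
    o,d=ray(C,u,v); return o+d*(z-o[2])/d[2]
def tri(*rs):
    A=0;b=0
    for o,d in rs:
        d=d/np.linalg.norm(d); P=np.eye(3)-np.outer(d,d); A=A+P; b=b+P@o
    return np.linalg.solve(A,b)
def proj(C,p):
    c,T=C; q=T[:3,:3].T@(np.array(p)-T[:3,3]); return q[0]/q[2]*c["fx"]+c["cx"],q[1]/q[2]*c["fy"]+c["cy"]
E
python3 - <<'E'
from h import *
S=cam("scene");D=cam("side")
a=cv2.imread("pics/scene0.png");b=cv2.imread("pics/side0.png")
for im,(x,y,w,h) in((a,(275,190,40,45)),(b,(272,175,45,35))):
    m=(im[y:y+h,x:x+w].max(2)<60).astype(np.uint8)
    n,l,st,ce=cv2.connectedComponentsWithStats(m); 
    print([(s+[x,y,0,0,0],c+[x,y]) for s,c in zip(st,ce)][1:])
ca=cv2.resize(a[130:360,160:380],None,fx=2.6,fy=2.6,interpolation=2); 
cb=cv2.resize(b[160:310,210:410],None,fx=3.9,fy=3.9,interpolation=2)
cv2.imwrite("pics/ca.png",ca);cv2.imwrite("pics/cb.png",cb)
for n,u,v,z in(("FL",205,221,210),("FR",318,230,210),("mug",298,160,10),("cup",320,133,5),("can",345,198,5),("spA",254,120,3),("spB",251,157,3),("black",405,215,120)): print(n,np.round(onz(S,u,v,z)))
E
```

```text
[]
[(array([282, 183,  21,  13, 138]), array([291.22463768, 189.32608696]))]
FL [453. -81. 210.]
FR [670. -48. 210.]
mug [567. 266.  10.]
cup [606. 383.   5.]
can [713. 176.   5.]
spA [404. 389.   3.]
spB [435. 251.   3.]
black [846.  86. 120.]
```

View pics/ca.png

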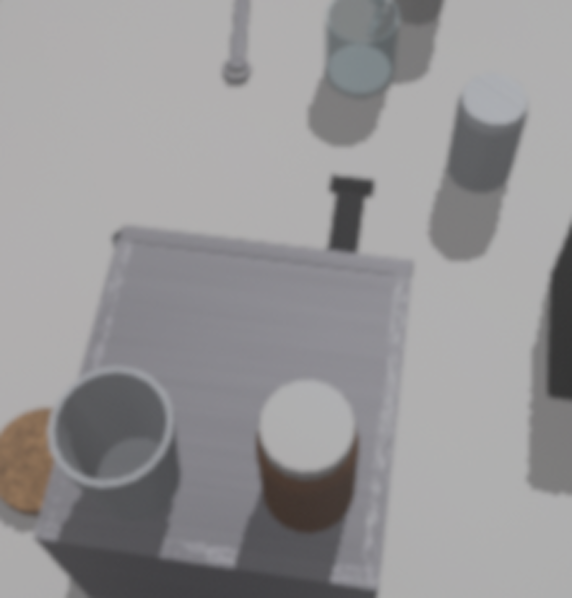

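View pics/cb.png

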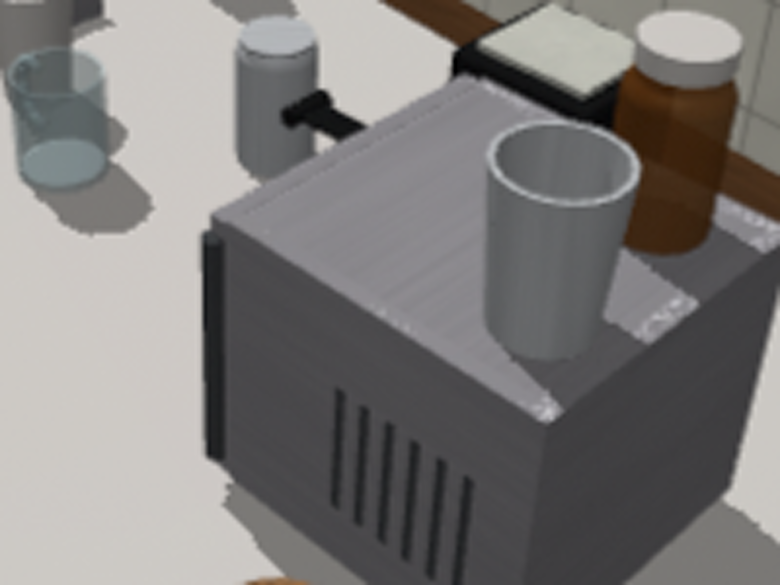

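Crops show the roll at scene (295.4,201.5), with ends at (287.3,200.4) and (303.5,202), and side (289,187.4). The door's top front edge runs from (208,218.5) to (317.7,230.8).

```bash
cat >> h.py <<'E'
def rel(target,yawx):  # target TCP (mm), desired world yaw of tool x, tool down
    s=sense(); q=s["ee_rot"]; Rm=R.from_quat([q[1],q[2],q[3],q[0]]).as_matrix()
    x=np.array([np.cos(yawx),np.sin(yawx),0]); z=np.array([0,0,-1.]); Rt=np.c_[x,np.cross(z,x),z]
    return (np.array(target)-s["eef_pos"]), Rm.T@(np.array(target)-s["eef_pos"]), R.from_matrix(Rm.T@Rt).as_rotvec()
E
python3 - <<'E'
from h import *
S=cam("scene");D=cam("side")
g=tri(ray(S,295.4,201.5),ray(D,289,187.4)); print("grip",g, proj(S,g),proj(D,g))
g0=onz(S,295.4,201.5,165);print(g0,onz(D,289,187.4,165))
l=onz(S,287.3,200.4,172);r=onz(S,303.5,202,172);print("roll",l,r,np.degrees(np.arctan2(*(r-l)[1::-1])))
a=onz(S,208.1,218.5,210);b=onz(S,317.7,230.8,210);print(a,b,np.linalg.norm(b-a),np.degrees(np.arctan2(*(b-a)[1::-1])))
c=onz(D,265,215,210);d=onz(D,331,181,210);print(c,d,np.degrees(np.arctan2(*(d-c)[1::-1])))
e=(b-a)/np.linalg.norm(b-a);n=np.array([-e[1],e[0],0]);print("pred",(a+e*165+n*85),"along",(g-a)@e,"out",(g-a)@n)
print(rel([*(g[:2]),300],np.arctan2(n[1],n[0])))
E
```

```text
grip [608.62568727  31.32128413 167.84873333] (np.float64(295.4183796335746), np.float64(201.59654516786148)) (np.float64(288.9381114566469), np.float64(187.3479399427426))
[608.20249722  33.34785473 165.        ] [611.50878013  34.4591518  165.        ]
roll [591.80382     27.49976643 172.        ] [625.84230333  31.81285611 172.        ] 7.22158612049352
[457.44735751 -74.22878403 210.        ] [669.48656693 -49.45813725 210.        ] 213.4811731122094 6.6631526071568015
[453.58420684 -74.11723579 210.        ] [665.5580601  -59.41732166 210.        ] 3.966983478595194
pred [611.47014134  29.3423609  210.        ] along 162.40437727544594 out 87.29560423706165
(array([ 478.90322659, -477.19040553,   58.17552831]), array([-582.00571012, -344.02924621,  -57.9362304 ]), array([-1.04794276e-03,  4.49100078e-04,  1.20466554e+00]))
```

```bash
for i in 1 2 3; do :; done
python3 -m jog '[[-0.036,-0.0215,-0.0036,0,0,0,0.0854],[-0.036,-0.0215,-0.0036,0,0,0,0.0854],[-0.036,-0.0215,-0.0036,0,0,0,0.0854],[-0.036,-0.0215,-0.0036,0,0,0,0.0854],[-0.036,-0.0215,-0.0036,0,0,0,0.0854]]'
python3 -m jog '[[-0.036,-0.0215,-0.0036,0,0,0,0.0854],[-0.036,-0.0215,-0.0036,0,0,0,0.0854],[-0.036,-0.0215,-0.0036,0,0,0,0.0854],[-0.036,-0.0215,-0.0036,0,0,0,0.0854],[-0.036,-0.0215,-0.0036,0,0,0,0.0854]]'
python3 -m jog '[[-0.036,-0.0215,-0.0036,0,0,0,0.0854],[-0.036,-0.0215,-0.0036,0,0,0,0.0854],[-0.036,-0.0215,-0.0036,0,0,0,0.0854],[-0.036,-0.0215,-0.0036,0,0,0,0.0854],[-0.036,-0.0215,-0.0036,0,0,0,0.0854]]'
python3 -m jog '[[0,0,0,0,0,0.14,0.0854],[0,0,0,0,0,0.14,0.0854],[0,0,0,0,0,0.14,0.0854],[0,0,0,0,0,0.14,0.0854],[0,0,0,0,0,0.14,0.0854]]'
python3 -m jog '[[0,0,0,0,0,0.14,0.0854],[0,0,0,0,0,0.14,0.0854],[0,0,0,0,0,0.14,0.0854],[0,0,0,0,0,0.14,0.0854],[0,0,0,0,0,0,0.0854]]'
python3 - <<'E'
from h import *
C=cam("wrist");im=eyes.capture("wrist");cv2.imwrite("pics/w1.png",im[:,:,::-1])
print(rel([609.5,31.5,300],np.radians(96.5)), sense()["joints"],sense()["force"]); print(proj(C,[609.5,31.5,168]))
E
```

```text
time_s: 0.6
eef_pos: [278.4, 358.6, 260.3]
ee_rot: [-0.0, 0.124, 0.992, -0.0]
force: [0.3, 0.6, 0.2]
grip_width: 1.003
grip_force: 0.0
time_s: 1.1
eef_pos: [426.4, 209.9, 278.3]
ee_rot: [-0.0, 0.125, 0.992, -0.0]
force: [-0.5, 1.8, 0.0]
grip_width: 1.003
grip_force: 0.0
time_s: 1.6
eef_pos: [574.2, 61.3, 296.1]
ee_rot: [-0.0, 0.125, 0.992, 0.0]
force: [0.5, 0.3, 1.3]
grip_width: 0.999
grip_force: 0.0
time_s: 2.1
eef_pos: [573.2, 62.7, 295.9]
ee_rot: [-0.0, 0.46, 0.888, -0.0]
force: [0.4, 0.1, -0.0]
grip_width: 1.003
grip_force: 0.0
time_s: 2.6
eef_pos: [573.2, 62.7, 295.9]
ee_rot: [-0.0, 0.686, 0.728, -0.0]
force: [-0.5, -1.0, 0.9]
grip_width: 0.994
grip_force: 0.0
(array([ 36.26935799, -31.22756339,   4.01625791]), array([-33.48240816,  34.19586189,  -4.04088417]), array([-6.40036305e-04, -9.55180512e-05, -4.94626789e-02])) [-9.40699806e-02  4.00016082e-01  1.23712584e+00 -2.24580315e-05
  1.50509740e+00 -1.58052220e-01] [ 0.29751584 -1.07302236  0.45395412]
(np.float64(321.11854802315474), np.float64(241.6735546002078))
```

View pics/w1.png

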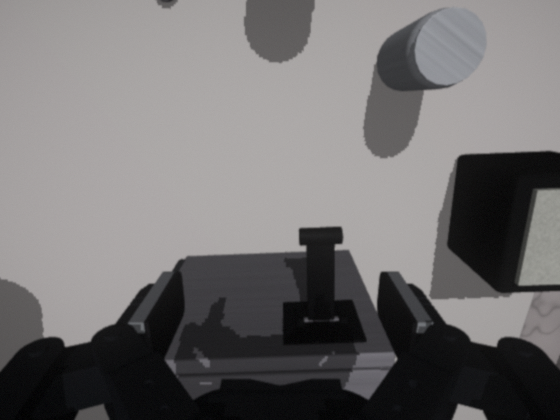

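The wrist view shows the roll centred at (320.5,236), from 299 to 342, nearly level in the image.

```bash
python3 - <<'E'
from h import *
C=cam("wrist");S=cam("scene");D=cam("side")
g=tri(ray(S,295.4,201.5),ray(D,289,187.4),ray(C,320.5,236));print(g,onz(C,320.5,236,166))
im=cv2.imread("pics/w1.png")[225:248,290:350].max(2); m=(im<50).astype(np.uint8); ys,xs=np.nonzero(m[:20]); 
for x in range(8,55,4): print(x+290,(np.nonzero(m[:,x])[0]+225)[[0,-1]] if m[:,x].any() else None)
l=onz(C,299.5,228,172);r=onz(C,342,228.5,172);print(l,r,r-l,np.degrees(np.arctan2(*(r-l)[1::-1])))
print(rel([g[0],g[1],245],np.radians(96.5)))
E
```

```text
[609.374616    34.08521974 165.02324362] [608.98607833  35.83622211 166.        ]
298 None
302 [229 244]
306 [229 244]
310 [229 247]
314 [229 247]
318 [229 247]
322 [228 247]
326 [228 247]
330 [228 247]
334 [228 243]
338 [228 242]
342 None
[590.33030132  44.21331105 172.        ] [624.80239432  46.003482   172.        ] [34.472093    1.79017095  0.        ] 2.9727578542896205
(array([ 36.14397399, -28.64234365, -50.98374209]), array([-30.89884233,  34.2713512 ,  50.95928466]), array([-6.40036305e-04, -9.55180512e-05, -4.94626789e-02]))
```

```bash

python3 -m jog '[[0,0,0,0,0,-0.032,0.0854],[-0.0156,0.0166,0,0,0,0,0.0854],[-0.0156,0.0166,0.02,0,0,0,0.0854],[0,0,0.03,0,0,0,0.06],[0,0,0,0,0,0,0.06]]' 25
python3 - <<'E'
from h import *
C=cam("wrist");im=eyes.capture("wrist");cv2.imwrite("pics/w2.png",im[:,:,::-1])
print(sense()["eef_pos"],rel([609.2,34.8,158],np.radians(95.5)),proj(C,[609.2,34.8,165]))
E
```

```text
time_s: 3.15
eef_pos: [608.0, 34.6, 242.1]
ee_rot: [-0.003, 0.672, 0.74, -0.002]
force: [0.7, 0.2, -0.3]
grip_width: 0.706
grip_force: 0.0
[608.63468317  34.77926403 245.01387461] (array([ 5.65316831e-01,  2.07359702e-02, -8.70138746e+01]), array([-0.11297093,  0.89120631, 87.01107617]), array([-0.00375193, -0.00091731, -0.00053518])) (np.float64(282.44904888409485), np.float64(226.53253184334295))
```

View pics/w2.png

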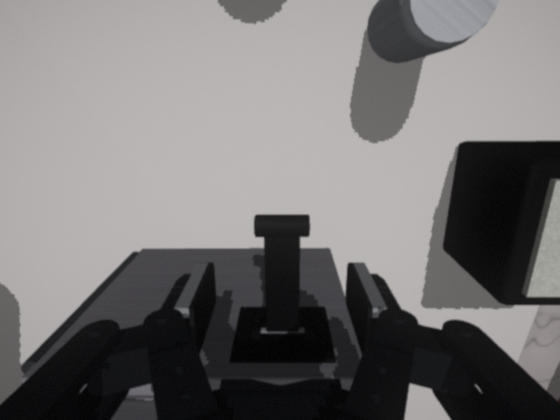

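The roll is centred at (282,225), as predicted, and level in the image. Descending and pinching.

```bash

python3 -m jog '[[0,0,0.025,0,0,0,0.06],[0,0,0.025,0,0,0,0.06],[0,0,0.022,0,0,0,0.06],[0,0,0.013,0,0,0,0.06],[0,0,0,0,0,0,0.06]]' 25
python3 -m jog '[[0,0,0,0,0,0,0.03],[0,0,0,0,0,0,0.03],[0,0,0,0,0,0,0.03],[0,0,0,0,0,0,0.03],[0,0,0,0,0,0,0.03]]' 25
python3 -m jog '[[0,0,0,0,0,0,0.025],[0,0,0,0,0,0,0.025],[0,0,0,0,0,0,0.025],[0,0,0,0,0,0,0.025],[0,0,0,0,0,0,0.025]]' 25
python3 - <<'E'
from h import *
C=cam("wrist");im=eyes.capture("wrist");cv2.imwrite("pics/w3.png",im[:,:,::-1])
s=sense();print(s["eef_pos"],s["force"],s["wrist_torque"])
E
```

```text
time_s: 3.7
eef_pos: [609.0, 35.0, 161.1]
ee_rot: [-0.0, 0.673, 0.74, -0.0]
force: [-0.2, 0.8, 0.8]
grip_width: 0.7
grip_force: 0.0
time_s: 4.2
eef_pos: [608.7, 34.8, 163.1]
ee_rot: [-0.0, 0.673, 0.74, -0.0]
force: [-8.6, -0.5, 4.8]
grip_width: 0.415
grip_force: 29.7
time_s: 4.7
eef_pos: [608.7, 34.8, 163.0]
ee_rot: [-0.0, 0.673, 0.74, -0.0]
force: [-7.3, 0.9, 6.7]
grip_width: 0.412
grip_force: 29.7
[608.72676923  34.78868295 163.04692073] [-7.9825082   0.10780819  5.78939602] [-0.0094134   1.28483194  0.28194668]
```

View pics/w3.png

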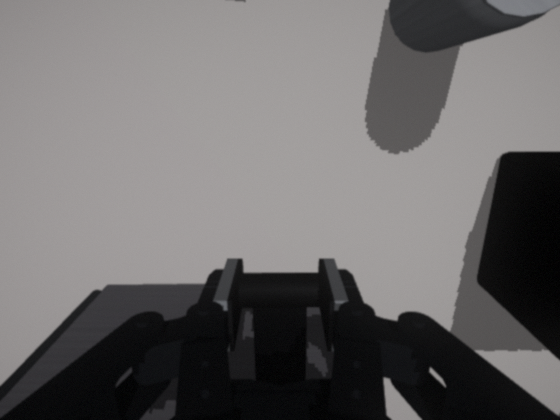

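The roll is held between the pads (280,289). I'll null the offset forces, then lift along the arc.

```bash

python3 -m jog '[[0,-0.0005,-0.0015,0,0,0,0.025],[0,0,0,0,0,0,0.025],[0,0,0,0,0,0,0.025]]' 25
python3 -m jog '[[0,0,-0.002,0,0,0,0.025],[0,0,-0.002,0,0,0,0.025],[0,0,0,0,0,0,0.025],[0,0,0,0,0,0,0.025]]' 25
```

```text
time_s: 5.05
eef_pos: [608.6, 34.8, 163.4]
ee_rot: [-0.0, 0.673, 0.739, -0.0]
force: [-4.9, 1.1, 1.9]
grip_width: 0.414
grip_force: 29.4
time_s: 5.45
eef_pos: [608.5, 34.6, 166.4]
ee_rot: [-0.0, 0.674, 0.739, -0.0]
force: [-5.2, -0.6, -3.8]
grip_width: 0.413
grip_force: 28.7
```

```bash

python3 -m jog '[[-0.0003,0,-0.003,0,0,0,0.025],[-0.0003,0,-0.003,0,0,0,0.025],[-0.0003,0,-0.0027,0,0,0,0.025],[0,0,0,0,0,0,0.025],[0,0,0,0,0,0,0.025]]' 25
python3 -m jog '[[-0.0005,0,-0.003,0,0,0,0.025],[-0.0006,0,-0.003,0,0,0,0.025],[-0.0006,0,-0.0023,0,0,0,0.025],[0,0,0,0,0,0,0.025],[0,0,0,0,0,0,0.025]]' 25
```

```text
time_s: 5.95
eef_pos: [608.7, 33.5, 175.7]
ee_rot: [-0.0, 0.674, 0.739, -0.0]
force: [-5.2, -2.4, -3.0]
grip_width: 0.413
grip_force: 28.3
time_s: 6.45
eef_pos: [608.8, 31.8, 184.0]
ee_rot: [-0.0, 0.674, 0.739, -0.0]
force: [-5.9, -1.8, -3.9]
grip_width: 0.41
grip_force: 27.9
```

```bash
cat > ok.py <<'E'
import sys
from rig import sense
s=sense(); print(s["time_s"],s["eef_pos"].round(1),s["force"].round(1),round(s["grip_force"],1)); sys.exit(s["force"][2]<-6.0)
E
k(){ python3 ok.py; }
python3 -m jog '[[-0.0004,0,-0.0015,0,0,0,0.025],[0,0,0,0,0,0,0.025]]' 25 >/dev/null; k &&
python3 -m jog '[[-0.0004,0,-0.0015,0,0,0,0.025],[0,0,0,0,0,0,0.025]]' 25 >/dev/null; k &&
python3 -m jog '[[-0.0005,0,-0.0015,0,0,0,0.025],[0,0,0,0,0,0,0.025]]' 25 >/dev/null && k &&
python3 -m jog '[[-0.0005,0,-0.0015,0,0,0,0.025],[0,0,0,0,0,0,0.025]]' 25 >/dev/null && k &&
python3 -m jog '[[-0.0005,0,-0.0015,0,0,0,0.025],[0,0,0,0,0,0,0.025]]' 25 >/dev/null && k &&
python3 -m jog '[[-0.0006,0,-0.0015,0,0,0,0.025],[0,0,0,0,0,0,0.025]]' 25 >/dev/null && k &&
python3 -m jog '[[-0.0006,0,-0.0015,0,0,0,0.025],[0,0,0,0,0,0,0.025]]' 25 >/dev/null && k &&
python3 -m jog '[[-0.0006,0,-0.0015,0,0,0,0.025],[0,0,0,0,0,0,0.025]]' 25 >/dev/null && k
```

```text
6.65 [608.9  31.4 185.5] [-5.3 -2.2 -3.4] 27.9
6.65 [608.9  31.4 185.5] [-5.3 -2.2 -3.4] 27.9False
False
```

```bash
sed -i 's/sys.exit(\(.*\))$/sys.exit(int(\1))/' ok.py
k(){ python3 ok.py; }
python3 -m jog '[[-0.0004,0,-0.0015,0,0,0,0.025],[0,0,0,0,0,0,0.025]]' 25 >/dev/null && k &&
python3 -m jog '[[-0.0005,0,-0.0015,0,0,0,0.025],[0,0,0,0,0,0,0.025]]' 25 >/dev/null && k &&
python3 -m jog '[[-0.0005,0,-0.0015,0,0,0,0.025],[0,0,0,0,0,0,0.025]]' 25 >/dev/null && k &&
python3 -m jog '[[-0.0005,0,-0.0015,0,0,0,0.025],[0,0,0,0,0,0,0.025]]' 25 >/dev/null && k &&
python3 -m jog '[[-0.0006,0,-0.0015,0,0,0,0.025],[0,0,0,0,0,0,0.025]]' 25 >/dev/null && k &&
python3 -m jog '[[-0.0006,0,-0.0015,0,0,0,0.025],[0,0,0,0,0,0,0.025]]' 25 >/dev/null && k &&
python3 -m jog '[[-0.0006,0,-0.0015,0,0,0,0.025],[0,0,0,0,0,0,0.025]]' 25 >/dev/null && k
```

```text
6.85 [608.9  31.  187. ] [-5.2 -2.2 -4.4] 27.8
7.05 [608.9  30.5 188.5] [-6.2 -1.  -4.3] 27.7
7.25 [609.  30. 190.] [-5.6 -2.3 -4.8] 27.7
7.45 [609.   29.5 191.5] [-5.5 -1.6 -4.7] 27.6
7.65 [609.1  29.  193. ] [-6.1 -1.3 -4.6] 27.5
7.85 [609.2  28.4 194.5] [-5.9 -1.7 -4.7] 27.5
8.05 [609.2  27.8 196. ] [-4.4 -1.4 -5.2] 27.4
```

```bash
sed -i 's/-6.0/-6.8/' ok.py
k(){ python3 ok.py; }
python3 -m jog '[[-0.0007,0,-0.0015,0,0,0,0.025],[0,0,0,0,0,0,0.025]]' 25 >/dev/null && k &&
python3 -m jog '[[-0.0007,0,-0.0015,0,0,0,0.025],[0,0,0,0,0,0,0.025]]' 25 >/dev/null && k &&
python3 -m jog '[[-0.0007,0,-0.0015,0,0,0,0.025],[0,0,0,0,0,0,0.025]]' 25 >/dev/null && k &&
python3 -m jog '[[-0.0007,0,-0.0015,0,0,0,0.025],[0,0,0,0,0,0,0.025]]' 25 >/dev/null && k &&
python3 -m jog '[[-0.0008,0,-0.0015,0,0,0,0.025],[0,0,0,0,0,0,0.025]]' 25 >/dev/null && k &&
python3 -m jog '[[-0.0009,0,-0.0015,0,0,0,0.025],[0,0,0,0,0,0,0.025]]' 25 >/dev/null && k &&
python3 -m jog '[[-0.0009,0,-0.0015,0,0,0,0.025],[0,0,0,0,0,0,0.025]]' 25 >/dev/null && k &&
python3 -m jog '[[-0.0009,0,-0.0015,0,0,0,0.025],[0,0,0,0,0,0,0.025]]' 25 >/dev/null && k
```

```text
8.25 [609.3  27.1 197.5] [-4.9 -1.6 -4.4] 27.3
8.45 [609.4  26.5 199.1] [-5.9 -2.4 -4.7] 27.3
8.65 [609.4  25.8 200.5] [-5.8 -0.9 -3.5] 27.2
8.85 [609.5  25.1 202. ] [-5.6 -1.1 -4.7] 27.1
9.05 [609.6  24.3 203.5] [-5.  -1.7 -5.5] 27.1
9.25 [609.7  23.4 205.1] [-5.4 -0.1 -6. ] 27.0
9.45 [609.8  22.6 206.6] [-5.1 -0.8 -4.7] 26.9
9.65 [609.8  21.7 208.1] [-5.3 -1.6 -4.9] 26.9
```

```bash

k(){ python3 ok.py; }
python3 -m jog '[[-0.001,0,-0.0015,0,0,0,0.025],[0,0,0,0,0,0,0.025]]' 25 >/dev/null && k &&
python3 -m jog '[[-0.001,0,-0.0015,0,0,0,0.025],[0,0,0,0,0,0,0.025]]' 25 >/dev/null && k &&
python3 -m jog '[[-0.001,0,-0.0015,0,0,0,0.025],[0,0,0,0,0,0,0.025]]' 25 >/dev/null && k &&
python3 -m jog '[[-0.0011,0,-0.0015,0,0,0,0.025],[0,0,0,0,0,0,0.025]]' 25 >/dev/null && k &&
python3 -m jog '[[-0.0011,0,-0.0015,0,0,0,0.025],[0,0,0,0,0,0,0.025]]' 25 >/dev/null && k &&
python3 -m jog '[[-0.0012,0,-0.0015,0,0,0,0.025],[0,0,0,0,0,0,0.025]]' 25 >/dev/null && k &&
python3 -m jog '[[-0.0012,0,-0.0015,0,0,0,0.025],[0,0,0,0,0,0,0.025]]' 25 >/dev/null && k
```

```text
9.85 [610.   20.7 209.6] [-5.5 -0.4 -4.8] 26.8
10.05 [610.   19.7 211.1] [-4.8 -1.3 -5. ] 26.8
10.25 [610.1  18.7 212.6] [-5.4 -0.8 -4.9] 26.7
10.45 [610.2  17.6 214.1] [-5.5 -0.2 -5.7] 26.6
10.65 [610.4  16.6 215.5] [-5.8  0.1 -5.5] 26.5
10.85 [610.4  15.6 216.8] [-4.8  1.7 -7.5] 26.3
```

Resistance is rising, so I'll go on in small steps.

```bash

python3 -m jog '[[0,0,0,0,0,0,0.025],[0,0,0,0,0,0,0.025]]' 25 >/dev/null ; python3 ok.py
python3 -m jog '[[-0.0004,0,-0.0005,0,0,0,0.025],[0,0,0,0,0,0,0.025]]' 25 >/dev/null ; python3 ok.py
```

```text
11.05 [610.4  15.7 216.7] [-4.9  1.6 -6.1] 26.4
11.25 [610.4  15.4 217.1] [-4.8  1.2 -7.1] 26.3
```

```bash

python3 -m jog '[[-0.0004,0,-0.0005,0,0,0,0.025],[0,0,0,0,0,0,0.025]]' 25 >/dev/null ; python3 ok.py
python3 -m jog '[[-0.0004,0,-0.0005,0,0,0,0.025],[0,0,0,0,0,0,0.025]]' 25 >/dev/null ; python3 ok.py
```

```text
11.45 [610.4  15.1 217.4] [-4.2  2.4 -8.1] 26.2
11.65 [610.5  14.8 217.8] [-4.   2.6 -8.8] 26.1
```

The stop is firm, with about 7 N of lift. Now start the door gently, watching the pull component.

```bash
cat > pk.py <<'E'
from h import *
H=np.array([452.6,-72]); s=sense(); p=s["eef_pos"]; a=p[:2]-H; r=np.hypot(*a); t=np.array([-a[1],a[0]])/r; q=s["ee_rot"]
yaw=np.degrees(R.from_quat([q[1],q[2],q[3],q[0]]).as_matrix()[:2,0]@[[1],[0]])
print("t%.2f ang %.3f r %.1f z %.1f | ft %.1f fr %.1f fz %.1f grip %.1f"%(s["time_s"],np.arctan2(a[1],a[0]),r,p[2],s["force"][:2]@t,s["force"][:2]@a/r,s["force"][2],s["grip_force"]))
import sys; sys.exit(int(s["force"][:2]@t<-6.5 or abs(s["force"][2])>10.5))
E
python3 pk.py
python3 -m jog '[[0.0008,-0.00036,0,0,0,-0.005,0.025],[0,0,0,0,0,0,0.025]]' 25 >/dev/null ; python3 pk.py &&
python3 -m jog '[[0.0008,-0.00036,0,0,0,-0.005,0.025],[0,0,0,0,0,0,0.025]]' 25 >/dev/null ; python3 pk.py &&
python3 -m jog '[[0.0008,-0.00036,0,0,0,-0.005,0.025],[0,0,0,0,0,0,0.025]]' 25 >/dev/null && python3 pk.py
```

```text
t11.65 ang 0.503 r 180.1 z 217.8 | ft 4.2 fr -2.3 fz -8.8 grip 26.1
t11.85 ang 0.503 r 180.0 z 217.8 | ft 0.2 fr -1.7 fz -12.2 grip 26.2
t11.85 ang 0.503 r 180.0 z 217.8 | ft 0.2 fr -1.7 fz -12.2 grip 26.2
```

```bash
cat >> h.py <<'E'
def T(th=0.67):
    s=sense(); q=s["ee_rot"]; n=R.from_quat([q[1],q[2],q[3],q[0]]).as_matrix()[:,0]
    return np.cos(th)*-s["force"][2]+np.sin(th)*(s["force"]@n)
E
sed -i 's/^import sys.*/L=T(); print("T %.1f"%L); import sys; sys.exit(int(s["force"][:2]@t<-6 or L>10))/' pk.py
python3 -m jog '[[0.0004,-0.00018,0.0003,0,0,-0.0025,0.025],[0,0,0,0,0,0,0.025]]' 25 >/dev/null ; python3 pk.py &&
python3 -m jog '[[0.0005,-0.0002,0.0002,0,0,-0.003,0.025],[0,0,0,0,0,0,0.025]]' 25 >/dev/null && python3 pk.py &&
python3 -m jog '[[0.0005,-0.0002,0,0,0,-0.003,0.025],[0,0,0,0,0,0,0.025]]' 25 >/dev/null && python3 pk.py
```

```text
t12.05 ang 0.504 r 180.0 z 217.7 | ft -4.2 fr -2.4 fz -13.0 grip 26.4
T 7.2
t12.25 ang 0.506 r 180.0 z 217.7 | ft -5.3 fr -1.5 fz -13.3 grip 26.4
T 7.0
t12.45 ang 0.510 r 180.0 z 217.7 | ft -5.7 fr -2.3 fz -12.8 grip 26.4
T 6.2
```

```bash
sed -i 's/t<-6 /t<-7.5 /' pk.py
python3 -m jog '[[0.0003,-0.0002,-0.0005,0,0,-0.003,0.025],[0,0,0,0,0,0,0.025]]' 25 >/dev/null ; python3 pk.py &&
python3 -m jog '[[0.0005,-0.0002,-0.0002,0,0,-0.003,0.025],[0,0,0,0,0,0,0.025]]' 25 >/dev/null && python3 pk.py &&
python3 -m jog '[[0.0005,-0.0002,0,0,0,-0.003,0.025],[0,0,0,0,0,0,0.025]]' 25 >/dev/null && python3 pk.py
```

```text
t12.65 ang 0.512 r 179.9 z 217.9 | ft -5.4 fr -1.2 fz -15.7 grip 26.8
T 9.0
t12.85 ang 0.515 r 179.8 z 218.0 | ft -6.8 fr -0.8 fz -15.8 grip 26.8
T 8.3
t13.05 ang 0.518 r 179.8 z 218.0 | ft -6.6 fr -1.3 fz -14.8 grip 26.8
T 7.5
```

```bash
python3 - <<'E'
from h import *
a=cv2.imread("pics/w3.png"); b=eyes.capture("wrist")[:,:,::-1]; cv2.imwrite("pics/w4.png",b)
for i in (a,b):
  for c in (265,280,295):
    v=i[:,c].max(1).astype(int); d=np.diff(v[230:400]); print(c, 230+np.argmin(d), d.min())
def pf(i): return i[255:300,200:360]
cv2.imwrite("pics/cmp.png",cv2.resize(np.vstack([a[240:400,180:380],b[240:400,180:380]]),None,fx=1.8,fy=1.8))
s=cam("scene");im=eyes.capture("scene");cv2.imwrite("pics/scene1.png",im[:,:,::-1])
E
```

```text
265 272 -52
280 272 -59
295 272 -57
265 239 -40
280 239 -39
295 239 -41
```

View pics/cmp.png

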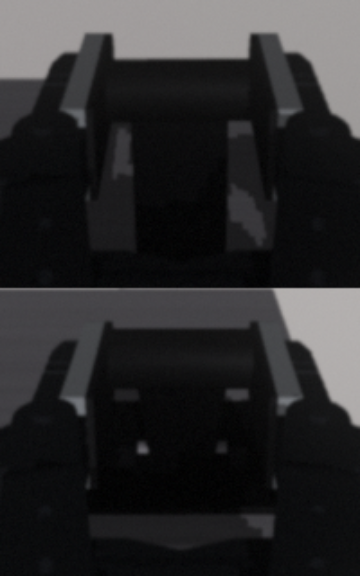

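The comparison shows the roll about 8 mm nearer the fingertips than when first pinched: the pads crept a little during the lift. I'll grip harder before pulling on.

```bash

python3 -m jog '[[0,0,0,0,0,0,0.02],[0,0,0,0,0,0,0.02]]' 45 >/dev/null; python3 pk.py;
python3 -m jog '[[0,0,0,0,0,0,0.02],[0,0,0,0,0,0,0.02]]' 60 >/dev/null; python3 pk.py &&
python3 -m jog '[[0.0005,-0.0002,0,0,0,-0.003,0.02],[0,0,0,0,0,0,0.02]]' >/dev/null ; python3 pk.py &&
python3 -m jog '[[0.0005,-0.0002,0,0,0,-0.003,0.02],[0,0,0,0,0,0,0.02]]' >/dev/null ; python3 pk.py
python3 - <<'E'
from h import *
b=eyes.capture("wrist")[:,:,::-1]; cv2.imwrite("pics/w5.png",b)
a=cv2.imread("pics/w4.png")
p,_=cv2.phaseCorrelate(np.float32(a[265:300,240:320,1]),np.float32(b[265:300,240:320,1])); print(p)
E
```

```text
t13.35 ang 0.519 r 179.8 z 218.1 | ft -4.7 fr -1.7 fz -15.7 grip 49.5
T 9.2
t13.55 ang 0.519 r 179.9 z 218.2 | ft -4.8 fr -1.5 fz -14.5 grip 64.2
T 8.3
t13.75 ang 0.522 r 179.9 z 218.2 | ft -4.3 fr -1.5 fz -15.6 grip 64.3
T 9.4
t13.95 ang 0.525 r 179.9 z 218.2 | ft -4.9 fr -2.4 fz -15.3 grip 64.4
T 8.6
(-0.5396267488335198, 0.0014839970723059537)
```

The tool now follows the command at a constant ~4.7 N with no slip in the image, so the door is moving. Continuing the swing.

```bash

python3 -m jog '[[0.0008,-0.00035,0,0,0,-0.005,0.02],[0.0008,-0.00035,0,0,0,-0.005,0.02],[0.0008,-0.00035,0,0,0,-0.005,0.02]]' >/dev/null ; python3 pk.py &&
python3 -m jog '[[0.0016,-0.0007,0,0,0,-0.01,0.02],[0.0016,-0.0007,0,0,0,-0.01,0.02],[0.0016,-0.0007,0,0,0,-0.01,0.02]]' >/dev/null && python3 pk.py &&
python3 -m jog '[[0.0033,-0.00146,0,0,0,-0.02,0.02],[0.0033,-0.00146,0,0,0,-0.02,0.02],[0.0033,-0.00146,0,0,0,-0.02,0.02]]' >/dev/null && python3 pk.py
```

```text
t14.30 ang 0.539 r 179.8 z 218.1 | ft -6.3 fr -2.6 fz -14.5 grip 64.3
T 7.2
t14.60 ang 0.568 r 179.7 z 218.1 | ft -5.4 fr -2.3 fz -15.2 grip 64.2
T 8.3
t14.90 ang 0.631 r 179.6 z 218.7 | ft -1.7 fr -5.9 fz -9.7 grip 64.9
T 5.2
```

```bash

python3 -m jog '[[0.0049,-0.0022,0,0,0,-0.03,0.02],[0.0049,-0.0022,0,0,0,-0.03,0.02],[0.0049,-0.0022,0,0,0,-0.03,0.02],[0.0049,-0.0022,0,0,0,-0.03,0.02]]' >/dev/null ; python3 pk.py &&
python3 -m jog '[[0.0049,-0.0024,0,0,0,-0.03,0.02],[0.0049,-0.0024,0,0,0,-0.03,0.02],[0.0049,-0.0024,0,0,0,-0.03,0.02],[0.0049,-0.0024,0,0,0,-0.03,0.02]]' >/dev/null && python3 pk.py
```

```text
t15.30 ang 0.752 r 179.3 z 218.8 | ft -1.3 fr -7.2 fz -8.6 grip 64.9
T 4.3
t15.70 ang 0.873 r 178.8 z 219.0 | ft -1.9 fr -5.3 fz -9.4 grip 64.9
T 5.0
```

```bash
sed -i 's/t<-7.5 or L>10/t<-10 or abs(s["force"][2])>20/' pk.py
python3 -m jog '[[0.0065,-0.0031,0,0,0,-0.04,0.02],[0.0065,-0.0031,0,0,0,-0.04,0.02],[0.0065,-0.0031,0,0,0,-0.04,0.02],[0.0065,-0.0031,0,0,0,-0.04,0.02],[0.0065,-0.0031,0,0,0,-0.04,0.02]]' >/dev/null ; python3 pk.py &&
python3 -m jog '[[0.0065,-0.0031,0,0,0,-0.04,0.02],[0.0065,-0.0031,0,0,0,-0.04,0.02],[0.0065,-0.0031,0,0,0,-0.04,0.02],[0.0065,-0.0031,0,0,0,-0.04,0.02],[0.0065,-0.0031,0,0,0,-0.04,0.02]]' >/dev/null && python3 pk.py
```

```text
t16.20 ang 1.074 r 178.2 z 219.1 | ft -1.5 fr -5.8 fz -9.9 grip 64.9
T 5.5
t16.70 ang 1.276 r 177.8 z 219.3 | ft -1.8 fr -4.0 fz -9.1 grip 64.9
T 5.1
```

```bash

python3 -m jog '[[0.0065,-0.0031,0,0,0,-0.04,0.02],[0.0065,-0.0031,0,0,0,-0.04,0.02],[0.0065,-0.0031,0,0,0,-0.04,0.02],[0.0065,-0.0031,0,0,0,-0.04,0.02],[0.0065,-0.0031,0,0,0,-0.04,0.02]]' >/dev/null ; python3 pk.py &&
python3 -m jog '[[0.0065,-0.0031,0,0,0,-0.04,0.02],[0.0065,-0.0031,0,0,0,-0.04,0.02],[0.0065,-0.0031,0,0,0,-0.04,0.02],[0.0033,-0.0015,0,0,0,-0.02,0.02],[0,0,0,0,0,0,0.02]]' >/dev/null && python3 pk.py
python3 -c "from rig import sense;print(sense()['joints'])"
```

```text
t17.20 ang 1.478 r 177.3 z 219.4 | ft -2.2 fr -3.9 fz -9.4 grip 64.9
T 5.2
t17.70 ang 1.621 r 177.2 z 219.3 | ft 0.1 fr -0.6 fz -7.1 grip 65.2
T 5.5
[-2.57934651e-02  1.80901163e-01  1.73033018e+00  3.92900610e-04
  1.22932884e+00 -1.23302004e+00]
```

```bash

python3 -m jog '[[0.0035,0,0.006,0,0,0,0.02],[0.003,0,0.006,0,0,0,0.02],[0.0025,0,0.006,0,0,0,0.02],[0.002,0,0.006,0,0,0,0.02],[0.0015,0,0.006,0,0,0,0.02]]' 40 ; python3 pk.py
python3 -m jog '[[0.0005,0,0.005,0,0,0,0.02],[0,0,0,0,0,0,0.06],[0,0,0,0,0,0,0.0854],[0,0,0,0,0,0,0.0854],[0,0,0,0,0,0,0.0854]]'
python3 -m jog '[[0,0,-0.02,0,0,0,0.0854],[0,0,-0.03,0,0,0,0.0854],[0,0,-0.03,0,0,0,0.0854],[0,0,-0.03,0,0,0,0.0854],[0,0,-0.03,0,0,0,0.0854]]'
python3 - <<'E'
from h import *
b=eyes.capture("wrist")[:,:,::-1]; c=eyes.capture("scene")[:,:,::-1]
cv2.imwrite("pics/end.png",np.vstack([cv2.resize(b,(400,300)),cv2.resize(c,(400,300))]))
E
```

```text
time_s: 18.2
eef_pos: [432.9, 111.0, 189.5]
ee_rot: [0.002, 0.181, 0.983, 0.002]
force: [-2.3, 11.9, 5.3]
grip_width: 0.403
grip_force: 67.6
t18.20 ang 1.678 r 184.0 z 189.5 | ft 1.0 fr 12.0 fz 5.3 grip 67.6
T -0.3
time_s: 18.7
eef_pos: [432.0, 109.3, 183.7]
ee_rot: [0.0, 0.181, 0.983, 0.0]
force: [-0.0, 0.6, -0.3]
grip_width: 0.996
grip_force: 0.0
time_s: 19.2
eef_pos: [431.7, 109.2, 324.9]
ee_rot: [0.0, 0.181, 0.983, 0.0]
force: [-0.3, -0.1, 0.3]
grip_width: 0.995
grip_force: 0.0
```

View pics/end.png

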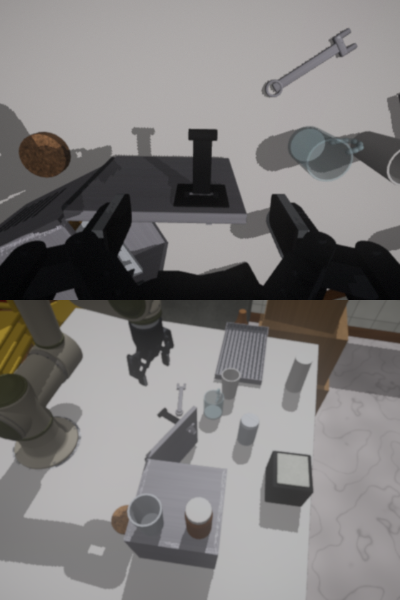

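The door stands open at about 63° (its roll is parallel to the tool), the paddle is back to level at the centre of the upper picture, the gripper is clear, and everything else is in place.

```bash
python3 -m jog '[[0,0,0,0,0,0,0.0854],[0,0,0,0,0,0,0.0854],[0,0,0,0,0,0,0.0854]]' | head -2; python3 -c "from rig import finish_job;print(finish_job())"
```

```text
time_s: 19.6
eef_pos: [431.5, 109.3, 322.5]
the job is handed in; nothing more can be done
None
```

The cooler door stands open at about 63° with the latch paddle released and looking level. The robot is clear, nothing else looks moved, and the job was handed in at 19.6 s; the hand-in gave no verdict.

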